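Angle the inspection mirror onto the hidden marker and hold it

TASK

Start the inspection camera by pressing the plunger on its top right down to its stop and letting it rise again. Then take the sprung mirror by the flat tab above it and turn it until the round marker on the upright drive half is reflected to the camera, in the middle of its view (the geared needle under the mirror then points at the marker). Finish while still holding the mirror at that angle, since it springs back when let go, and leave the loose things lying about where they are.

Things in the scene. Friction and masses are not known exactly. Their poses are not given: they have to be found in the camera images.
- bench: Aluminium rail 44 mm wide, 300 mm long, 12 mm high, fixed on the plywood work board (its top 30 mm above the table), placed and turned anew each time; it carries a small grey camera at one end, the mirror near the other. Origin on the work board right below the mirror's turning axis; y along the rail from camera to mirror, x level at right angles, to the side where the drive half stands, z up.
- plunger_top (a point): Middle of the top of the plunger's black round head (30 mm across, 9 mm thick) on top of the camera, 123 mm above the work board when up, 170 mm from the mirror's axis.
- plunger (a joint): How far the plunger is pressed down, m: 0 up, 0.010 at its stop. A spring pushes it back up: about 1.6 N at first, 5.6 N at the stop.
- mirror_tab (a point): Middle of the flat black grip tab above the mirror, on its vertical turning axis, 133 mm above the work board. Tab 10 mm thick, 36 mm wide, 36 mm high (115 to 151 mm above the work board), parallel to the mirror and turning with it: this point's x is the normal of the mirror's face and goes through the tab's thickness, y is along its width, z up.
- mirror (a joint): Turn of the mirror about its vertical axis, rad: 0 at rest at its stop, face normal 85 degrees clockwise (from above) of the rail's x, nearly at the camera; grows counterclockwise from above, to 1.4. A weak spring (0.024 N m at 0, 0.06 more per rad) turns it back to 0 when let go. 0.35 to 1.2 rad is needed.
- sight (a point): The camera's line of sight after the mirror: origin in the middle of the mirror's face, x points along the reflected line, y level at right angles to it, z up. It turns with the flat steel needle (61 mm long, on the axis, 29 mm above the work board) under the mirror, which is geared to turn twice as far as the mirror and points where the camera looks.
- marker (a point): Middle of the marker: white disc 23 mm across with a black ring and dot, 65 mm above the work board, in the middle of the board side of the drive half (147 mm long, 90 mm high) that stands upright in a slotted aluminium holder, 0.12 to 0.2 m from the mirror; x points into the board, z up. Both are fixed to the work board, elsewhere each time; top about 105 mm.
- tin: Round tin, 47 mm across, 23 mm high, loose bystander; origin in the middle of its underside.
- snips: Side cutters, 127 x 44 x 13 mm, loose bystander; origin in the middle of its underside.
- driver: Small screwdriver, 112 mm long, 12 mm thick, loose bystander; origin in the middle of its underside.
- tape: Roll of tape lying flat, 58 mm across, 19 mm high, loose bystander; origin in the middle of its underside.
- lens (a point): Middle of the camera's lens, 65 mm above the work board, 112 mm from the mirror's axis. The camera looks level along +y of the rail, straight at the middle of the mirror. Its housing is 44 x 62 x 46 mm, top 92 mm above the work board.
- mirror_face (a point): Middle of the mirror's face, 65 mm above the work board, on the turning axis; x is the normal of the face. Mirror square, 62 mm, in a black frame. The marker is reflected to the camera when, seen from above, this normal halves the angle between the directions from here to the lens and to the marker.

How it is judged:
By the outcome, as a careful person would: the job done as asked, in the order asked, and still so for the second after the job is handed in, while the arm keeps its last pose, push and grip.
It also fails if it takes over 42 s, if anything falls off the work surface, if the arm or the gripper's body presses on something with over 40 N, if the wrist force passes 120 N, or if a joint passes its speed limit or range.

ROBOT

A 6-joint arm with a two-finger parallel gripper is mounted at the origin on the work surface; the furniture and walls round the work are solid. World frame = base frame: x ahead of the robot, y to its left, z up, the work surface at z = 0. Lengths are in m, angles in rad, forces in N, time in s.
With the tool pointing down it reaches from about 0.325 to 0.775 m from the base axis. Payload 5.5 kg.
Tool frame: the origin (TCP) lies midway between the tips of the shut fingers; the grasp point (between the pads) lies 19 mm behind it; z points along the fingers, x is the direction in which the jaws open and shut, and the axes are right-handed (so a half turn about z gives the same grasp; the last joint's range is limited). The gripper opens to 88 mm and grips with 3 to 60 N. Pads are 20 mm wide; open, the fingers measure 115 mm over their backs; the gripper's body (75 mm by 178 mm) begins 61 mm behind the grasp point.
Start: joints at [-1.216, 0.091, 1.231, -0, 1.82, -0.057], TCP at [0.24, -0.55, 0.223] pointing down, gripper open.
Joint ranges: [-2.87, 2.87], [-0.86, 2.18], [0.17, 2.46], [-1.51, 4.65], [0.06, 2.69], [-2.65, 2.65]. Speed limits (rad/s): [2.57, 2.57, 3.01, 3.14, 3.14, 3.14].

INTERFACE

Orientations are given as a unit quaternion [x, y, z, w].
In Python, from station import state, capture, sign_off gives the robot as it stands. The module is installed in compiled form; this text tells all that it offers.
- The arm moves only by the tool play_rows, never from a script. Its argument "commands" is a list of rows, each a list of 7 numbers: the shift along the tool's x, y, z in m, then the turn, a rotation vector about the tool's x, y, z in rad, then the finger opening in m, from 0 to 0.0878. In form: [[x, y, z, wx, wy, wz, hand], ...]. A call has 1 to 20 rows; each row shifts and turns the commanded pose from where the row before left it, along the tool's axes as they then stand; what a row does not reach is not made up. A row lasts 1/12 s, in which the tool goes at most 41.7 mm and 7.16 degrees, less where a joint would pass 70% of its speed; a pose out of reach is approached as far as the arm can. A call with a gripper value outside its range is refused whole. The fingers move at their own pace and stop on an object; "grip_force" is the grip in N (left out, the last holds). Time passes only in rows, so rows that do not move let the fingers close. It gives the time, the measured TCP pose, the force and the opening at its end, in the units of the state.
- state(): the state, without advancing time (a new reading comes with each control period).
- capture(name): name is "scene" or "top"; returns a dict with "pixels" (400x640x3 uint8, blue, green, red), "mtx" (3x3 intrinsics, pixels), "k1" (the pictures are not rectified: a ray, as slopes to the right and down, at radius r is drawn at 1 + k1 r^2 times it, then the intrinsics apply), "eye" and "rotation" of the camera in the world. Camera axes: x right, y down, z forward; pixel columns grow to the right and rows downward; lengths in m; the calibration is good to about 2 mm. A picture is of the moment at which its call begins. There is no depth.
- sign_off(): hands the job in, once; it reports no verdict.
The state is a dict: "clock": time; "joint_pos": joint angles; "qvel": joint speeds; "joint_efforts": joint torques, N m; "eef_pos": TCP position; "ee_rot": TCP orientation; "ft_force": force on the tool from outside, world axes, zero at the start; "ft_torque": the same for the moment, N m; "gripper_width": opening from 0.0 (shut) to 1.0 (fully open).
Only numpy, scipy, OpenCV 4.12 (cv2) and the standard library are available. Lean on these libraries where they do the work, as an engineer would, in place of code of your own. Each camera call takes 0.05 s, during which the arm holds its last target. There are 200 camera calls.

## Working session

There is one attempt and no reset: what is moved stays moved. The work goes in short steps, Python scripts to look and compute and a tool call to move; the robot and the scene stay as the last step left them, time stands still between calls to the robot, and variables do not carry over. Pictures are saved under pics/ and viewed, about 8 in all and at most 12, crops included, and the job is handed in when it is done.

Besides the shell and the picture viewer there is one more tool, called after "Emit:" as name(argument=value, ...), one argument or row to a line, values as JSON. play_rows: Moves the arm, as the interface text tells. Its arguments: {"type":"object","properties":{"commands":{"type":"array"},"grip_force":{"type":"number"}},"required":["commands"]}

```bash
mkdir -p pics; cat > h.py <<'E'
import numpy as np, cv2, json
from station import state, capture
def cap(n,f=None):
    c=capture(n); 
    if f: cv2.imwrite('pics/'+f,c['pixels'])
    return c
def ray(c,u,v):
    K=np.array(c['mtx']); d=np.array([(u-K[0,2])/K[0,0],(v-K[1,2])/K[1,1]]); s=d.copy()
    for _ in range(20): s=d/(1+c['k1']*(s@s))
    r=np.array(c['rotation'])@np.array([s[0],s[1],1]); return np.array(c['eye']),r
def onz(c,u,v,z):
    e,r=ray(c,u,v); return e+r*(z-e[2])/r[2]
def proj(c,p):
    q=np.array(c['rotation']).T@(np.array(p)-c['eye']); s=q[:2]/q[2]; s=s*(1+c['k1']*(s@s)); K=np.array(c['mtx'])
    return s[0]*K[0,0]+K[0,2], s[1]*K[1,1]+K[1,2]
E
python3 - <<'E'
from h import *
for n in('scene','top'):
    c=cap(n,n+'0.png'); print(n,c['mtx'],c['k1'],c['eye'],c['rotation'])
print(state())
E
```

```text
scene [[421.50155012   0.         319.88536151]
 [  0.         421.50155012 198.89887345]
 [  0.           0.           1.        ]] -0.05129072310576198 [0.10873887 0.55654953 0.56094439] [-0.27352784  0.82163452 -0.47393866  0.15962886]
top [[367.00385779   0.         316.94001373]
 [  0.         367.00385779 196.99734981]
 [  0.           0.           1.        ]] -0.02493942307313881 [ 0.37173489 -0.02958185  0.96757831] [ 0.72030153 -0.68545507  0.07516936 -0.07527695]
{'clock': 0.1, 'joint_pos': array([-1.21569140e+00,  9.17830969e-02,  1.23176675e+00,  1.63869705e-05,
        1.81986399e+00, -5.67022972e-02]), 'qvel': array([ 0.00017735, -0.00129367, -0.00318874,  0.00088439, -0.00132068,
       -0.00152417]), 'joint_efforts': array([ 3.55204473e-03, -4.47860420e+01, -4.07568455e+01,  7.02715642e-02,
        2.84453959e-02, -1.31191737e-04]), 'eef_pos': array([ 0.24006084, -0.54956596,  0.22161955]), 'ee_rot': array([ 8.36740296e-01, -5.47599167e-01, -7.27724041e-04, -5.47406975e-04]), 'ft_force': array([-0.73442666, -0.22738353,  0.24085841]), 'ft_torque': array([-0.06608786,  0.02277005,  0.00294838]), 'gripper_width': 1.001741360914063}
```

View pics/scene0.png

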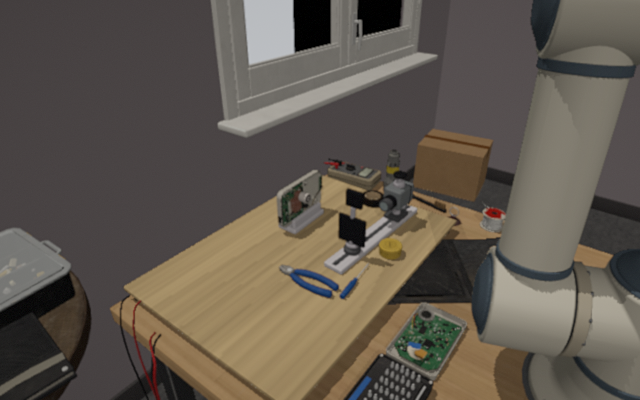

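View pics/top0.png

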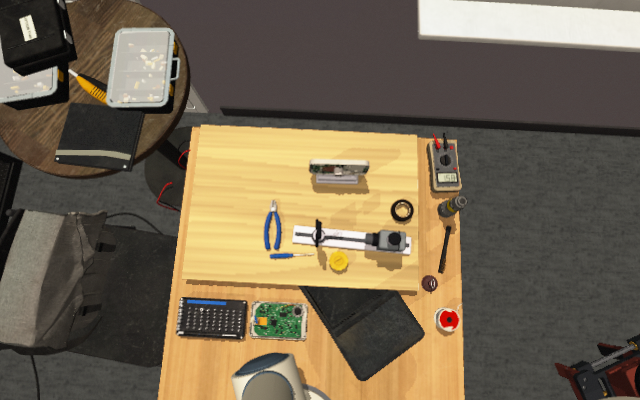

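The rail runs from about (294,233) to (411,246) in the top view. The plunger is near (394,239), the mirror tab near (318,233) and the drive half near (339,168). I'll zoom in on both views. The rotation is a quaternion, so the helper needs fixing.

```bash
sed -i "s/np.array(c\['rotation'\])/Rm(c)/g" h.py; cat >> h.py <<'E'
from scipy.spatial.transform import Rotation as Ro
def Rm(c): return Ro.from_quat(c['rotation']).as_matrix()
E
python3 - <<'E'
from h import *
t=cv2.imread('pics/top0.png')[150:265,275:425]; s=cv2.imread('pics/scene0.png')[165:275,270:430]
cv2.imwrite('pics/c0.png',np.vstack([cv2.resize(t,(750,int(115*5)),interpolation=cv2.INTER_CUBIC)]))
cv2.imwrite('pics/c1.png',cv2.resize(s,None,fx=5,fy=5,interpolation=cv2.INTER_CUBIC))
c=cap('top');c2=cap('scene')
p=onz(c,394,239,.153);m=onz(c,318,233,.17)
print(p,m,np.linalg.norm(p-m), proj(c2,p),proj(c2,m))
E
```

```text
[ 0.46121955 -0.20074282  0.153     ] [ 0.46430698 -0.03141708  0.17      ] 0.17020499839896547 (np.float64(400.39328233368), np.float64(173.26726539725905)) (np.float64(357.44274099558476), np.float64(197.15433234458584))
```

View pics/c0.png

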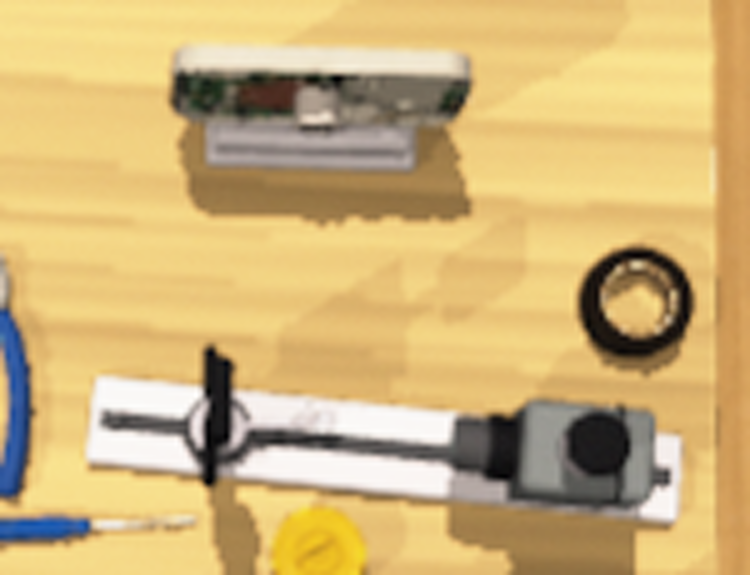

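View pics/c1.png

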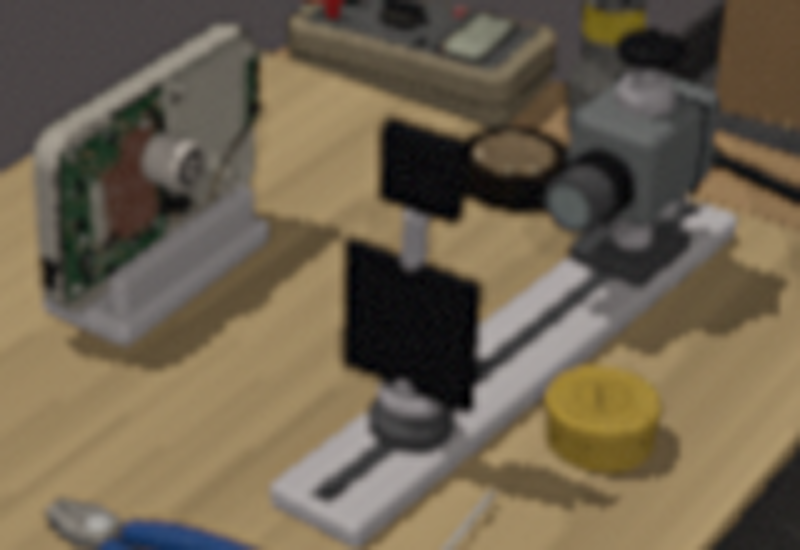

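```bash
python3 - <<'E'
from h import *
c=cap('top');s=cap('scene')
f=lambda x,y:(275+x/5-.4,150+y/5-.4)
P=[onz(c,*f(*q),.042) for q in [(97,377),(683,436),(673,522),(87,461)]]
for p in P: print(p.round(4))
print('len',np.linalg.norm(P[0]-P[1]),np.linalg.norm(P[3]-P[2]),'w',np.linalg.norm(P[0]-P[3]))
y=(P[0]+P[3]-P[1]-P[2])/2; y/=np.linalg.norm(y); x=np.array([y[1],-y[0],0]); print('y',y,np.degrees(np.arctan2(y[1],y[0])))
C=sum(P)/4
def tri(a,b):
    (e1,d1),(e2,d2)=a,b; A=np.array([d1,-d2]).T; k=np.linalg.lstsq(A,e2-e1,rcond=None)[0]
    p,q=e1+k[0]*d1,e2+k[1]*d2; return (p+q)/2,np.linalg.norm(p-q)
g=lambda x,y:(270+x/5-.4,165+y/5-.4)
for n,a,b in [('plunger',(598,441),(653,45)),('marker',(318,116),(190,167))]:
    p,e=tri(ray(c,*f(*a)),ray(s,*g(*b))); print(n,p.round(4),e.round(4),'rail',(p-C)@x.round(4),(p-C)@y)
print('plz',onz(c,*f(598,441),.153))
print('mk scene z.095',onz(s,*g(190,167),.095), 'ring',onz(c,*f(217,428),.055))
# drive board top edge line (casing back edge, z=.135)
for q in [(180,48),(468,50),(175,110),(465,112)]: print(onz(c,*f(*q),.132).round(4))
for q in [(207,122),(415,124),(413,165),(208,165)]: print('holder',onz(c,*f(*q),.05).round(4))
pl=onz(c,*f(598,441),.153)
for p in (pl,onz(c,*f(217,428),.055)): print('rail off',(p-C)@x,(p-C)@y)
m=C+x*0+y*((pl-C)@y+.17); print('axis',m,'tab in top',proj(c,[m[0],m[1],.181]))
for h in (.181,.145):
  print([ (np.array(proj(s,[m[0],m[1],h]))-[270-.4,165-.4])*5 , (np.array(proj(c,[m[0],m[1],h]))-[275-.4,150-.4])*5])
E
```

```text
[0.4965 0.0301 0.042 ]
[ 0.4811 -0.2676  0.042 ]
[ 0.4377 -0.2625  0.042 ]
[0.4538 0.0325 0.042 ]
len 0.2981555423497729 0.29539843737275445 w 0.0427714848913613
y [0.05300767 0.9985941  0.        ] 86.96145987433896
plunger [ 0.4632 -0.2019  0.1512] 0.0019 rail 0.0004950325720506406 -0.0851721145741589
marker [ 0.6224 -0.0754  0.0944] 0.0045 rail 0.15273422262177436 0.04966358971871157
plz [ 0.46390868 -0.20117309  0.153     ]
mk scene z.095 [ 0.61928291 -0.07500966  0.095     ] ring [ 0.47217273 -0.03194736  0.055     ]
[ 0.6438 -0.0054  0.132 ]
[ 0.6498 -0.1426  0.132 ]
[ 0.6131 -0.0046  0.132 ]
[ 0.619  -0.1418  0.132 ]
holder [ 0.6311 -0.0191  0.05  ]
holder [ 0.6355 -0.127   0.05  ]
holder [ 0.6135 -0.1265  0.05  ]
holder [ 0.6081 -0.0207  0.05  ]
rail off 0.0011378075190025293 -0.08436435507928775
rail off 0.00041997052850322445 0.08506151861146698
axis [ 0.47178378 -0.03135178  0.042     ] tab in top (np.float64(318.17826922168524), np.float64(228.94733065246103))
[array([423.39570284, 131.30199124]), array([217.89134611, 396.73665326])]
[array([419.83515841, 213.92964176]), array([217.21964992, 406.8499213 ])]
```

Emit:
play_rows(
  commands=[
    [-0.0164,-0.0246,0,0,0,0,0],
    [-0.0164,-0.0246,0,0,0,0,0],
    [-0.0164,-0.0246,0,0,0,0,0],
    [-0.0164,-0.0246,0,0,0,0,0],
    [-0.0164,-0.0246,0,0,0,0,0],
    [-0.0164,-0.0246,0,0,0,0,0],
    [-0.0164,-0.0246,0,0,0,0,0],
    [-0.0164,-0.0246,0,0,0,0,0],
    [-0.0164,-0.0246,0,0,0,0,0],
    [-0.0164,-0.0246,0,0,0,0,0],
    [-0.0164,-0.0246,0,0,0,0,0],
    [-0.0164,-0.0246,0,0,0,0,0],
    [-0.0164,-0.0246,0,0,0,0,0],
    [-0.0164,-0.0246,0,0,0,0,0],
    [0,0,0.015,0,0,0,0],
    [0,0,0.015,0,0,0,0],
    [0,0,0,0,0,0,0],
    [0,0,0,0,0,0,0],
  ],
  grip_force=25,
)

```text
clock: 1.8
eef_pos: [0.4634, -0.2013, 0.1919]
ee_rot: [0.837, -0.548, -0.001, 0.0]
ft_force: [-0.4, -0.1, 0.1]
gripper_width: 0.008
```

Emit:
play_rows(
  commands=[
    [0,0,0.012,0,0,0,0],
    [0,0,0.012,0,0,0,0],
    [0,0,0.01,0,0,0,0],
    [0,0,0.003,0,0,0,0],
    [0,0,0.003,0,0,0,0],
    [0,0,0.003,0,0,0,0],
    [0,0,0.002,0,0,0,0],
    [0,0,0.001,0,0,0,0],
    [0,0,0.001,0,0,0,0],
    [0,0,0,0,0,0,0],
  ],
)

```text
clock: 2.63
eef_pos: [0.4638, -0.2017, 0.1461]
ee_rot: [0.837, -0.548, 0.0, 0.0]
ft_force: [-3.1, 0.4, 5.0]
gripper_width: 0.003
```

Emit:
play_rows(
  commands=[
    [0,0,0.001,0,0,0,0],
    [0,0,0.001,0,0,0,0],
    [0,0,0.001,0,0,0,0],
    [0,0,0,0,0,0,0],
    [0,0,0,0,0,0,0],
  ],
)

```text
clock: 3.05
eef_pos: [0.464, -0.2017, 0.1433]
ee_rot: [0.837, -0.548, 0.0, 0.0]
ft_force: [-4.4, 0.8, 6.3]
gripper_width: 0.01
```

Emit:
play_rows(
  commands=[
    [0,0,0.001,0,0,0,0],
    [0,0,0.001,0,0,0,0],
    [0,0,0,0,0,0,0],
    [0,0,0,0,0,0,0],
  ],
)

```text
clock: 3.38
eef_pos: [0.464, -0.2018, 0.1432]
ee_rot: [0.837, -0.548, 0.001, -0.0]
ft_force: [-7.7, 2.3, 14.0]
gripper_width: 0.008
```

Emit:
play_rows(
  commands=[
    [0,0,-0.004,0,0,0,0],
    [0,0,-0.006,0,0,0,0],
    [0,0,-0.008,0,0,0,0],
    [0,0,-0.018,0,0,0,0],
    [0,0,-0.02,0,0,0,0],
    [0,0,-0.02,0,0,0,0],
    [0,0,0,0,0,0,0],
    [0,0,0,0,0,0,0],
  ],
)

```text
clock: 4.05
eef_pos: [0.4647, -0.2018, 0.2174]
ee_rot: [0.837, -0.547, 0.001, -0.0]
ft_force: [0.3, -0.6, -0.1]
gripper_width: 0.008
```

Emit:
play_rows(
  commands=[
    [-0.0191,-0.0095,0,0,0,0,0.05],
    [-0.0191,-0.0095,0,0,0,0,0.05],
    [-0.0191,-0.0095,0,0,0,0,0.05],
    [-0.0191,-0.0095,0,0,0,0,0.05],
    [-0.0191,-0.0095,0,0,0,0,0.05],
    [-0.0191,-0.0095,0,0,0,0,0.05],
    [-0.0191,-0.0095,0,0,0,0,0.05],
    [-0.0191,-0.0095,0,0,0,0,0.05],
    [0,0,0,0,0,0.0942,0.05],
    [0,0,0,0,0,0.0942,0.05],
    [0,0,0,0,0,0.0942,0.05],
    [0,0,0,0,0,0.0942,0.05],
    [0,0,0,0,0,0,0.05],
    [0,0,0,0,0,0,0.05],
  ],
)

```text
clock: 5.22
eef_pos: [0.4721, -0.031, 0.215]
ee_rot: [0.72, -0.694, -0.001, 0.001]
ft_force: [-0.3, 0.4, 0.0]
gripper_width: 0.571
```

```bash
python3 - <<'E'
from h import *
s=state(); x=Ro.from_quat(s['ee_rot']).as_matrix(); print(s['eef_pos'],x.round(3),np.degrees(np.arctan2(x[1,0],x[0,0])))
c=cap('scene','s2.png');p=c['pixels'][130:280,260:440]; cv2.imwrite('pics/c2.png',cv2.resize(p,None,fx=4,fy=4,interpolation=cv2.INTER_CUBIC))
E
```

```text
[ 0.47207115 -0.0309909   0.21503933] [[ 0.038 -0.999 -0.002]
 [-0.999 -0.038  0.001]
 [-0.001  0.002 -1.   ]] -87.82416001016767
```

View pics/c2.png

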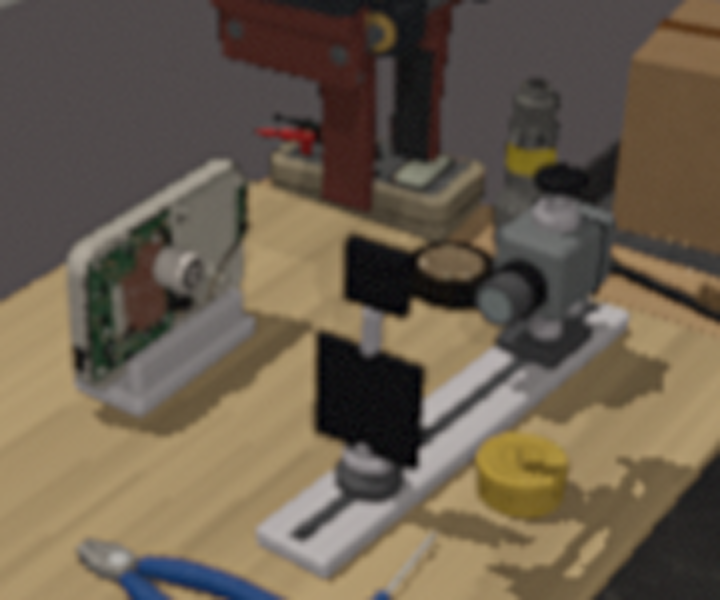

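The view shows the fingers straddling the tab (about x 345 and 410 px, tab at 378). The plunger is back up at (562,178). I'll lower and grip.

Emit:
play_rows(
  commands=[
    [0,0,0.018,0,0,0,0.05],
    [0,0,0.018,0,0,0,0.05],
    [0,0,0.018,0,0,0,0.05],
    [0,0,0.017,0,0,0,0.05],
    [0,0,0,0,0,0,0.05],
    [0,0,0,0,0,0,0.03],
    [0,0,0,0,0,0,0.02],
    [0,0,0,0,0,0,0.012],
    [0,0,0,0,0,0,0],
    [0,0,0,0,0,0,0],
    [0,0,0,0,0,0,0],
    [0,0,0,0,0,0,0],
  ],
  grip_force=25,
)

```text
clock: 6.27
eef_pos: [0.4727, -0.0329, 0.1463]
ee_rot: [0.719, -0.695, 0.002, 0.001]
ft_force: [0.3, -6.6, 1.1]
gripper_width: 0.11
```

Emit:
play_rows(
  commands=[
    [0.002,0,0,0,0,0,0],
    [0,0,0,0,0,-0.03,0],
    [0,0,0,0,0,-0.05,0],
    [0,0,0,0,0,-0.06,0],
    [0,0,0,0,0,-0.06,0],
    [0,0,0,0,0,-0.06,0],
    [0,0,0,0,0,-0.06,0],
    [0,0,0,0,0,-0.06,0],
    [0,0,0,0,0,-0.06,0],
    [0,0,0,0,0,-0.06,0],
    [0,0,0,0,0,-0.05,0],
    [0,0,0,0,0,-0.03,0],
    [0,0,0,0,0,0,0],
    [0,0,0,0,0,0,0],
    [0,0,0,0,0,0,0],
  ],
)

```text
clock: 7.52
eef_pos: [0.4728, -0.0335, 0.1463]
ee_rot: [0.888, -0.46, 0.001, -0.0]
ft_force: [0.4, -2.6, 3.4]
gripper_width: 0.112
```

```bash
python3 - <<'E'
from h import *
s=state(); x=Ro.from_quat(s['ee_rot']).as_matrix(); print(s['eef_pos'],s['ft_force'],s['ft_torque'],np.degrees(np.arctan2(x[1,0],x[0,0])),s['gripper_width'])
c=cap('scene','s3.png');t=cap('top','t3.png')
a=cv2.resize(c['pixels'][160:270,280:420],(700,550),interpolation=cv2.INTER_CUBIC); cv2.imwrite('pics/c3.png',a)
b=cv2.resize(t['pixels'][150:265,275:425],(750,575),interpolation=cv2.INTER_CUBIC); cv2.imwrite('pics/c4.png',b)
E
```

```text
[ 0.47284275 -0.03345754  0.14630231] [ 0.41343076 -2.56874328  3.3541967 ] [-0.40029497 -0.17157866 -0.05498462] -54.831867140970274 0.11249698178948078
```

View pics/c3.png

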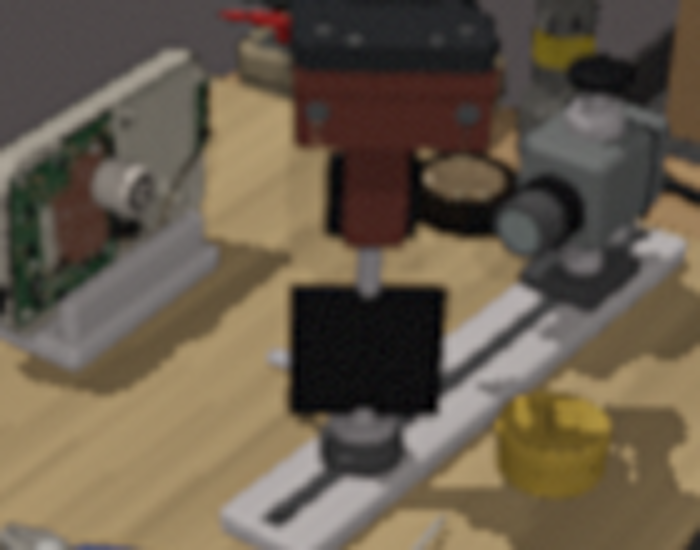

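View pics/c4.png

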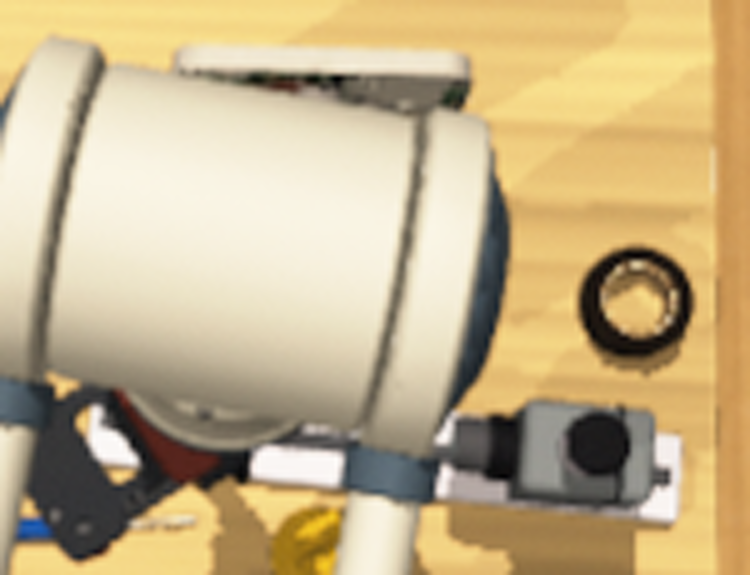

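```bash
python3 - <<'E'
from h import *
c=cap('scene'); im=c['pixels'].astype(int)
g=lambda x,y:(280+x/5-.4,160+y/5-.4)
mk=onz(c,*g(144,187),.095); 
for q in [(272,353),(275,355),(270,356)]:
    t=onz(c,*g(*q),.059)
    for a in ([.472,-.0315],[.4728,-.0335]):
        v=t[:2]-a; w=mk[:2]-a
        print(t.round(4),mk.round(4),'len',np.linalg.norm(v).round(4),'needle',np.degrees(np.arctan2(v[1],v[0])).round(2),'marker',np.degrees(np.arctan2(w[1],w[0])).round(2))
# axis via scene: base cylinder pixel, post
for h in (.06,.055,.13): print((np.array(proj(c,[.472,-.0315,h]))-[279.6,159.6])*5,(np.array(proj(c,[.4728,-.0335,h]))-[279.6,159.6])*5)
print(cv2.cvtColor(c['pixels'],cv2.COLOR_BGR2GRAY)[227:236,328:346])
print(cv2.cvtColor(c['pixels'],cv2.COLOR_BGR2GRAY)[190:206,296:314])
E
```

```text
[ 0.5292 -0.05    0.059 ] [ 0.6206 -0.0796  0.095 ] len 0.0601 needle -17.9 marker -17.93
[ 0.5292 -0.05    0.059 ] [ 0.6206 -0.0796  0.095 ] len 0.0588 needle -16.28 marker -17.31
[ 0.5273 -0.0495  0.059 ] [ 0.6206 -0.0796  0.095 ] len 0.0582 needle -18.03 marker -17.93
[ 0.5273 -0.0495  0.059 ] [ 0.6206 -0.0796  0.095 ] len 0.0568 needle -16.36 marker -17.31
[ 0.5286 -0.0476  0.059 ] [ 0.6206 -0.0796  0.095 ] len 0.0588 needle -15.92 marker -17.93
[ 0.5286 -0.0476  0.059 ] [ 0.6206 -0.0796  0.095 ] len 0.0576 needle -14.23 marker -17.31
[361.69109866 419.59940828] [362.74806953 416.54493802]
[361.24881879 429.67184719] [362.30367786 426.6054785 ]
[368.12913646 271.93156287] [369.216172   269.06860371]
[[145 144 143 144 143 144 145 147 146 111  49  11  11  16  14  15  15  15]
 [144 144 142 144 144 145 146 148 145 111  50  11  11  15  16  15  16  14]
 [144 144 143 144 145 146 147 147 143 110  48  10  12  15  13  16  14  15]
 [144 143 145 145 146 148 148 150 146 112  50  11  13  16  17  14  14  16]
 [144 145 145 147 147 148 150 152 149 114  50  11  15  15  13  14  15  17]
 [145 148 14
[... 789 characters left out ...]
 67  65  82 103 115 110]
 [ 53  61  91 114 123 126 125 130 142 132  97  77  82  76  81 104 119 110]
 [ 55  60  84 108 119 122 122 129 140 120  79  79  79  70  80 100 111 105]
 [ 54  57  76  98 109 116 119 124 128 103  71  78  82  70  80  92  97  93]
 [ 56  59  66  80  94 102 110 115 115  92  63  71  78  80  86  91  89  86]
 [ 58  61  61  64  72  77  86  99 105  94  70  61  73  84  92  93  87  87]
 [ 59  59  57  55  53  49  53  72  88  90  83  73  80  90  93  92  86  92]
 [ 56  57  57  55  53  39  29  45  59  67  67  69  82  92  93  90  81  89]
 [ 55  56  57  55  53  41  25  26  34  33  31  44  70  87  93  85  79  85]
 [ 56  56  57  57  57  44  26  17  18  16  15  29  60  82  90  87  88  98]]
```

```bash
python3 - <<'E'
from h import *
c=cap('scene'); im=c['pixels'].astype(int)
d=(im[...,2]-im[...,0]); print(d[225:240,329:342])
w=np.clip(60-d,0,60)[226:238,330:338]
for u in range(332,338):
    q=np.clip(55-d[225:240,u],0,None); print(u,q.sum(),(q*np.arange(225,240)).sum()/max(q.sum(),1))
for L in (.061,):
  for A in (-14.5,-16.5,-18.5):
    a=np.radians(A); print(A,proj(c,[.472+L*np.cos(a),-.032+L*np.sin(a),.059]))
print(proj(c,[.6195,-.0752,.095]))
E
```

```text
[[63 61 61 61 61 60 62 62 52 26 -2 -3 -3]
 [61 62 62 61 61 61 62 62 53 25 -1 -1 -1]
 [61 61 61 61 61 62 63 63 52 25 -1 -2  0]
 [61 61 61 62 62 60 60 60 52 25 -2 -1  2]
 [60 61 62 61 54 45 40 43 40 19 -3 -1  2]
 [61 61 62 59 38 19 11 13 15  7 -1 -1 -1]
 [61 62 63 56 29  7  0  1  0  0 -2  1 -4]
 [62 62 63 58 38 17  7  2  1  0 -2 -2 -1]
 [62 62 62 61 55 45 36 22 14  6  0  0 -2]
 [62 61 61 61 60 60 56 50 37 16 -1  1  0]
 [61 61 59 59 60 60 61 59 49 22 -4 -1 -1]
 [61 60 59 59 59 60 61 61 51 23 -2 -3 -1]
 [60 60 60 60 60 60 61 58 46 20 -4 -2  0]
 [60 59 61 59 60 62 62 57 42 18 -4 -2  1]
 [61 60 60 59 60 63 62 56 42 15 -2 -1 -1]]
332 0 0.0
333 61 230.9672131147541
334 142 231.01408450704224
335 181 231.06629834254144
336 199 231.34170854271358
337 279 232.30465949820788
-14.5 (np.float64(332.5424340655812), np.float64(230.4849278921732))
-16.5 (np.float64(333.3256016529408), np.float64(230.13571937365018))
-18.5 (np.float64(334.1285558700142), np.float64(229.8032115712245))
(np.float64(307.5765687997996), np.float64(197.9367145190763))
```

```bash
python3 - <<'E'
from h import *
from station import sign_off
s=state(); x=Ro.from_quat(s['ee_rot']).as_matrix(); print(s['clock'],s['eef_pos'],s['ft_force'],np.degrees(np.arctan2(x[1,0],x[0,0])),s['gripper_width'])
print(sign_off())
E
```

```text
7.7167 [ 0.4728258  -0.03344648  0.14627285] [ 1.54470477 -2.82001245  4.39957191] -54.79293360716879 0.11221466716328926
the job is handed in; nothing more can be done
None
```

I pressed the camera plunger to its stop, let it rise again, then turned the mirror onto the marker and handed the job in at 7.7 s, still holding the tab.

- **Plunger:** On the last press steps the fingertips stayed at 0.143 m while the push rose from 6 N to 14 N, so the plunger was at its stop. A later picture showed it back up.
- **Mirror angle:** The gripper turned the mirror about 33.2° (0.58 rad). Its normal read −54.8° from world x just before hand-in, against −54.7° needed. That puts the reflected line at about −16.6°, with the marker at about −16.4° by my best fix.
- **Needle check:** This was weaker, because the arm hid the mirror in the top view and only the needle's tip showed in the scene view. The tip read between about −14° and −18°, about −15° to −16° by the better pixel fit. Marker readings spread from −16° to −18°. They agree to about 1–2°, with the marker disc itself about ±4° wide as seen from the mirror.
- **Axis position:** The mirror axis felt through the grip was about 2 mm from where the camera put it. I shifted the hand 2 mm to suit, and the side force dropped from 6.6 N to about 2.6 N.
- **Loose things:** I did not touch any of them. The tape and tin showed no movement in the last pictures, but the arm and the cropping mostly hid the snips and screwdriver.

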